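# Sort the locking clamps and start the cleaning cabinet

### The job

Get the cleaning cabinet running: only a clamp with open jaws may be cleaned, so lay the open clamp flat in the cabinet's pulled-out tray and set the one ratcheted shut aside, flat in the wooden hold tray. Once both lie there, push the tray fully home, and only then twist the start knob on the cabinet clockwise to its stop, hold it there for a moment and let it spring back. Leave the other loose things on the bench where they are.

Things in the scene. Friction and masses are not known exactly. Their poses are not given: they have to be found in the camera images.
- clamp_open: Jaws OPEN, tips 37 mm apart, 82 mm wide over the rings. Steel scissor-like locking clamp, about 162 mm long, lies flat, rigid (never opens or closes), 0.07-0.14 kg. Origin: underside at the hinge; x to the jaw tips (74 mm), finger rings reach 88 mm back. The hinge block, 22 (x) x 20 (y) x 16 mm high, is the place to grip from above, closing along y; arms 8 to 9 mm high.
- clamp_shut: Jaws ratcheted SHUT side by side, 53 mm wide over the rings. Steel scissor-like locking clamp, about 162 mm long, lies flat, rigid (never opens or closes), 0.07-0.14 kg. Origin: underside at the hinge; x to the jaw tips (74 mm), finger rings reach 88 mm back. The hinge block, 22 (x) x 20 (y) x 16 mm high, is the place to grip from above, closing along y; arms 8 to 9 mm high.
- cleaner: Low grey cleaning cabinet, fixed, 170 (x) x 270 (y) x 80 mm high, origin at the centre of its underside, front facing its own -x (towards the robot). A steel tray slides out of the front along its -x; the black start knob stands on its roof.
- tray (a joint): How far the sliding tray stands out of the cabinet, m: 0 = fully home (front panel shut against the cabinet), 0.15 = fully out. Starts 0.13 to 0.15 out, slides with about 2 N of friction plus 4 N per m/s, stays where it is left.
- tray_floor (a point): Centre of the sliding tray's inner floor, on the floor's top face (8 mm above the table); axes as the cabinet's; moves with the tray. Inside 132 (x) x 216 (y) mm; side and back walls rise 30 mm above the floor. The cabinet's roof covers the tray when it is home.
- tray_front (a point): Middle of the outer face of the tray's upright front panel, 45 mm above the table, the place to push; axes as the cabinet's (push along +x to drive the tray home); moves with the tray. The panel is 262 mm wide, 8 mm thick, its top 78 mm above the table.
- knob_center (a point): Centre of the start knob, on its vertical axis, 110 mm above the table: a black bar 104 mm long, 15 mm wide, from 97 to 123 mm above the table, on a round hub and base on the cabinet's roof. The point turns with the knob; the bar lies along its y (52 mm either way), at rest the cabinet's y. The +y end bears a white mark.
- start_knob (a joint): Angle of the start knob, rad: 0 = rest, grows CLOCKWISE seen from above (the +y end goes away from the robot), stop at 1.2. A spring drives it back to 0 when let go: 0.06 N m at rest rising to 0.18 N m at the stop (about 4.5 N at 40 mm from the axis). Push it round at one end of the bar, or grip it.
- hold_tray_in (a point): Centre of the inner floor (top face, 5 mm above the table) of the open wooden hold tray, fixed to the table at the robot's right. Inside 200 (x) x 115 (y) mm, walls 5 mm thick, tops 30 mm above the table.
- heat_sink: Bystander, to be left alone: finned aluminium heat sink block, 70 x 40 x 31 mm.
- spool: Bystander, to be left alone: metal spool standing on end, 72 mm across, 62 mm tall.
- cell: Bystander, to be left alone: yellow cylinder cell standing up, 34 mm across, 62 mm tall.
- tin: Bystander, to be left alone: plain steel can, 74 mm across, 90 mm tall.
- driver: Bystander, to be left alone: screwdriver lying down, 190 mm long, origin near its middle.
Mind the look-alikes: they are no part of the job. Leave any yellow look-alike of the clamp_open alone. What is shaped like the clamp_shut but orange is not meant.

How it is judged:
On the way, in this order (a step that is already met when the one before it is completed fails the run):
1. the open clamp lies flat in the pulled-out sliding tray and the shut clamp flat in the hold tray, both let go (x of clamp_open in the frame of tray_floor between -0.05 and 0.05 m and y of clamp_open in the frame of tray_floor between -0.09 and 0.09 m and z of clamp_open in the frame of tray_floor between -0.005 and 0.007 m and angle between each of clamp_open, clamp_shut's own z axis and vertical below 0.12 rad and x of clamp_shut in the frame of hold_tray_in between -0.09 and 0.09 m and y of clamp_shut in the frame of hold_tray_in between -0.05 and 0.05 m and z of clamp_shut in the frame of hold_tray_in between -0.005 and 0.007 m and contact force between the fingers and clamp_open below 0.2 N and contact force between the fingers and clamp_shut below 0.2 N and value of joint tray above 0.02 m), for 0.2 s.
2. the sliding tray is pushed fully home (value of joint tray below 0.005 m), for 0.2 s.
3. the start knob is twisted to its stop and held for a moment (value of joint start_knob above 1.1 rad and value of joint tray below 0.005 m), for 0.2 s.
4. the knob is let go and has sprung back to rest (value of joint start_knob below 0.08 rad and contact force between the fingers and cleaner below 0.2 N), for 0.2 s.
At the end, for the whole second after the job is handed in: The open clamp lies flat (within about 7 degrees) on the floor of the sliding tray, the tray is home to within 5 mm, the shut clamp lies flat on the floor of the hold tray, the knob is back within 0.08 rad of rest, both clamps are at rest and no bystander is more than 30 mm from where it began (x of clamp_open in the frame of tray_floor between -0.05 and 0.05 m and y of clamp_open in the frame of tray_floor between -0.09 and 0.09 m and z of clamp_open in the frame of tray_floor between -0.005 and 0.007 m and angle between each of clamp_open, clamp_shut's own z axis and vertical below 0.12 rad and x of clamp_shut in the frame of hold_tray_in between -0.09 and 0.09 m and y of clamp_shut in the frame of hold_tray_in between -0.05 and 0.05 m and z of clamp_shut in the frame of hold_tray_in between -0.005 and 0.007 m and value of joint tray below 0.005 m and value of joint start_knob below 0.08 rad and linear speed of each of clamp_open, clamp_shut below 0.02 m/s and distance of each of heat_sink, spool, cell, tin, driver from where it was at the start of the episode below 0.03 m); the robot touches nothing.
It fails at once if the start knob is turned while the tray is not home (value of joint start_knob above 0.3 rad and value of joint tray above 0.012 m).
It fails at once if a bystander is moved more than 30 mm (distance of any of heat_sink, spool, cell, tin, driver from where it was at the start of the episode above 0.03 m).
It also fails if it takes over 72 s, if anything falls off the work surface, if the arm or the gripper's body presses on something with over 40 N, if the wrist force passes 120 N, or if a joint passes its speed limit or range.

### The arm

A 7-joint arm with a two-finger parallel gripper is mounted at the origin on the work surface. World frame = base frame: x ahead of the robot, y to its left, z up, the work surface at z = 0. Lengths are in m, angles in rad, forces in N, time in s.
With the tool pointing down it reaches from about 0.425 to 0.875 m from the base axis. Payload 8.4 kg.
Tool frame: the origin (TCP) lies on the centre line of the jaws, within the pads' length; the fingertips stand 11 mm ahead of it and the grasp point (between the pads) lies 8 mm behind it; z points along the fingers, y is the direction in which the jaws open and shut (so a half turn about z gives the same grasp; the last joint's range is limited). The gripper opens to 85 mm and grips with 20 to 120 N. Pads are 22 mm wide; open, the fingers measure 114 mm over their backs; the gripper's body (76 mm by 85 mm) begins 54 mm behind the grasp point. The pads swing forward as they close: fully open they stand 13 mm farther back than shut.
Start: joints at [1.179, 0.333, 0.04, 1.465, -0.013, 1.343, -0.059], TCP at [0.188, -0.622, 0.242] pointing down, gripper open.
Joint ranges: [-2.58, 2.58], [-0.38, 2.09], [-1.3, 1.39], [0.25, 2.4], [-1.5, 4.64], [0.08, 2.09], [-2.65, 2.65]. Speed limits (rad/s): [2.22, 2.22, 2.79, 2.79, 3.14, 3.14, 3.14].

### API

Orientations are given as [roll, pitch, yaw] about the fixed x, y, z axes, in that order (R = Rz(yaw) Ry(pitch) Rx(roll)).
In Python, from plant import bot, imaging gives the robot as it stands.
- The arm moves only by the tool drive_tool, never from a script. Its argument "commands" is a list of rows, each a list of 5 numbers: the finger opening in mm, from 0 to 85.4, then the shift along the world's x, y, z in mm, then the turn about the world's z in degrees. A call has exactly 10 rows; each row is the pose to reach, as a shift and turn from the pose measured when the call began; what a row does not reach only later rows make up. A row lasts 1/10 s, in which the tool goes at most 50 mm and 8.59 degrees, less where a joint would pass 70% of its speed; a pose out of reach is approached as far as the arm can. A call with a gripper value outside its range is refused whole. The fingers move at their own pace and stop on an object; the grip force is fixed at half the most. Time passes only in rows, so rows that repeat a pose let the fingers close, or fill a call up. It gives the time, the measured TCP pose, the force and the opening at its end, in the units of the state.
- bot.get_state(): the state, without advancing time (a new reading comes with each control period).
- imaging.snapshot(name): name is "scene" or "top" or "wrist"; returns the picture (384x512x3 uint8, blue, green, red); there is no depth.
- imaging.camera_model(name): a dict with "camera_matrix" (3x3 intrinsics, pixels), "k1" (the pictures are not rectified: a ray, as slopes to the right and down, at radius r is drawn at 1 + k1 r^2 times it, then the intrinsics apply), "rvec" (rotation vector, rad) and "tvec" (3), from world to camera coordinates, as OpenCV has them; the wrist camera has in their place "hand_eye" (4x4, takes a point from camera to tool coordinates, whose origin is the TCP and whose axes are the flange's). Camera axes: x right, y down, z forward; pixel columns grow to the right and rows downward; lengths in m; the calibration is good to about 2 mm. A picture is of the moment at which its call begins: read the wrist's pose just before it. camera_model takes no time and is no camera call.
- bot.job_done(): hands the job in, once; it reports no verdict.
The state is a dict: "clock": time; "q": joint angles; "qd": joint speeds; "joint_efforts": joint torques, N m; "eef_pos": TCP position; "tcp_rot": TCP orientation; "force": force on the tool from outside, world axes, zero at the start; "moment": the same for the moment, N m; "grip_width": opening from 0.0 (shut) to 1.0 (fully open).
Only numpy, scipy, OpenCV 4.12 (cv2) and the standard library are available. Lean on these libraries where they do the work, as an engineer would, in place of code of your own. Each camera call takes 0.05 s, during which the arm holds its last target.

## Working session

There is one attempt and no reset: what is moved stays moved. The work goes in short steps, Python scripts to look and compute and a tool call to move; the robot and the scene stay as the last step left them, time stands still between calls to the robot, and variables do not carry over. Pictures are saved under pics/ and viewed, and the job is handed in when it is done.

Besides the shell and the picture viewer there is one more tool, called after ">>>" as a command line: name --pt "numbers of a row" for each row, then --argument value for the rest. drive_tool: Moves the arm, as the interface text tells. Its arguments: {"type":"object","properties":{"commands":{"type":"array","items":{"type":"array","items":{"type":"number"}}}},"required":["commands"]}

```bash
ls; mkdir -p pics; cat > h.py <<'E'
import numpy as np, cv2
from plant import bot, imaging
def snap(n,f):
    s=bot.get_state(); im=imaging.snapshot(n); cv2.imwrite('pics/'+f+'.png',im); return im,s
E
python3 - <<'E'
from h import *
for n in ['scene','top']:
    im,s=snap(n,n+'0'); print(n,imaging.camera_model(n))
print(imaging.camera_model('wrist')); print(bot.get_state())
E
```

```text
pics
scene {'camera_matrix': array([[409.14828078,   0.        , 249.65840146],
       [  0.        , 409.14828078, 200.28026579],
       [  0.        ,   0.        ,   1.        ]]), 'k1': -0.011040614707531229, 'rvec': array([ 0.99903847,  2.68095266, -0.74137339]), 'tvec': array([ 0.37920861, -0.20591127,  1.42875999])}
top {'camera_matrix': array([[347.40026157,   0.        , 255.90218505],
       [  0.        , 347.40026157, 190.9764243 ],
       [  0.        ,   0.        ,   1.        ]]), 'k1': -0.0730580404730869, 'rvec': array([ 2.19216076, -2.13856096,  0.17610751]), 'tvec': array([-0.05581702,  0.51866716,  1.27190783])}
{'camera_matrix': array([[344.22484245,   0.        , 257.3802219 ],
       [  0.        , 344.22484245, 192.02374922],
       [  0.        ,   0.        ,   1.        ]]), 'k1': -0.04086705382988202, 'hand_eye': array([[-8.79011895e-04, -9.54654947e-01, -2.97713217e-01,
         7.65917926e-02],
       [ 9.99999541e-01, -7.26028193e-04, -6.24443509e-04,
        -6.14038536e-04],
       [ 3.79979896e-04, -2.97713629e-01,  9.54655147e-01,
        -1.31629510e-01],
       [ 0.00000000e+00,  0.00000000e+00,  0.00000000e+00,
         1.00000000e+00]])}
{'clock': 0.1, 'q': array([ 1.17877975,  0.33387846,  0.03989657,  1.46617227, -0.01341016,
        1.34329701, -0.05848608]), 'qd': array([-8.20991671e-05, -1.82563133e-04, -1.29104475e-03, -2.36138539e-03,
        2.53819706e-04, -1.03200766e-04,  7.59207797e-04]), 'joint_efforts': array([ 5.83676185e-03, -6.60008883e+01,  1.37144152e+00, -4.06470287e+01,
        1.72632909e-02,  8.90772964e-03,  7.53115842e-05]), 'eef_pos': array([ 0.18747663, -0.62196812,  0.24149098]), 'tcp_rot': array([-3.14010709e+00,  9.83119043e-05,  2.92790825e-01]), 'force': array([ 0.01962668, -0.3189229 , -0.39514807]), 'moment': array([0.02759715, 0.01038095, 0.03635101]), 'grip_width': 1.004130216498843}
```

View pics/scene0.png

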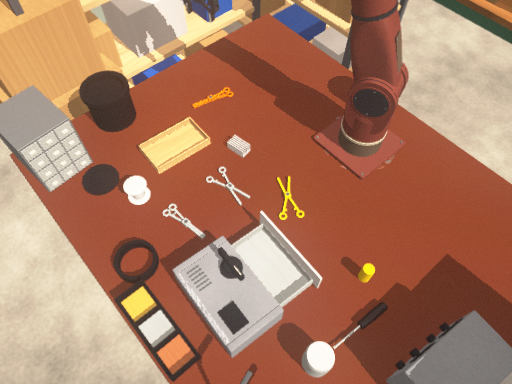

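View pics/top0.png

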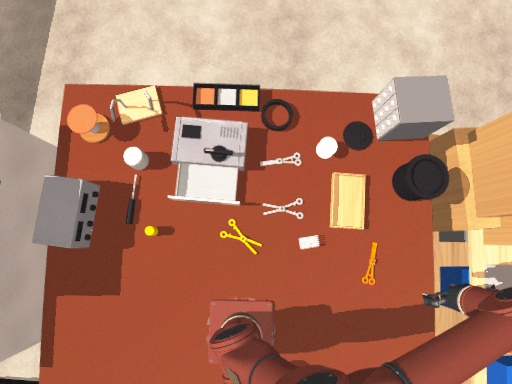

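```bash
cat >> h.py <<'E'
from scipy.spatial.transform import Rotation as Rn
def cam(n,s=None):
    m=imaging.camera_model(n);K=m['camera_matrix'];k=m['k1']
    if n=='wrist':
        R=Rn.from_euler('xyz',s['tcp_rot']).as_matrix();H=m['hand_eye']
        T=np.eye(4);T[:3,:3]=R;T[:3,3]=s['eef_pos'];W=T@H
        return K,k,W[:3,:3],W[:3,3]
    R=cv2.Rodrigues(m['rvec'])[0]
    return K,k,R.T,-R.T@m['tvec']
def ray(c,px):
    K,k,R,o=c
    u=cv2.undistortPoints(np.array([[px]],float),K,np.array([k,0,0,0,0.]),).ravel()
    d=R@np.array([u[0],u[1],1]);return o,d/np.linalg.norm(d)
def plane(c,px,z):
    o,d=ray(c,px);return o+d*(z-o[2])/d[2]
def tri(rs):
    A=0;b=0
    for o,d in rs:
        P=np.eye(3)-np.outer(d,d);A=A+P;b=b+P@o
    p=np.linalg.solve(A,b)
    return p,[np.linalg.norm((np.eye(3)-np.outer(d,d))@(p-o)) for o,d in rs]
def proj(c,p):
    K,k,R,o=c
    q=R.T@(np.asarray(p)-o)
    return cv2.projectPoints(q.reshape(1,1,3),np.zeros(3),np.zeros(3),K,np.array([k,0,0,0,0.]))[0].ravel()
def crop(im,x0,y0,x1,y1,f,s):
    cv2.imwrite('pics/'+f+'.png',cv2.resize(im[y0:y1,x0:x1],None,fx=s,fy=s,interpolation=cv2.INTER_CUBIC))
E
python3 - <<'E'
from h import *
crop(cv2.imread('pics/top0.png'),160,110,320,230,'topc',5)
crop(cv2.imread('pics/scene0.png'),150,150,330,285,'scenec',4)
E
```

```text
(no output)
```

View pics/topc.png

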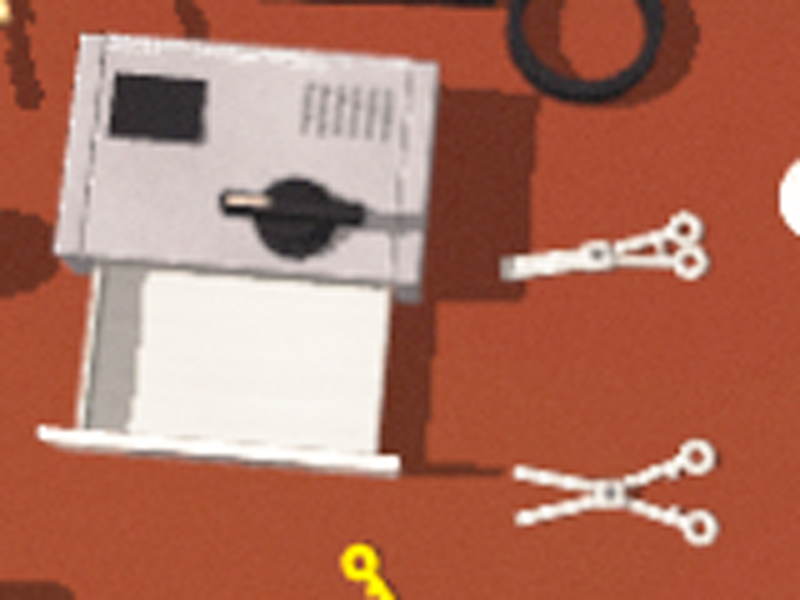

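View pics/scenec.png

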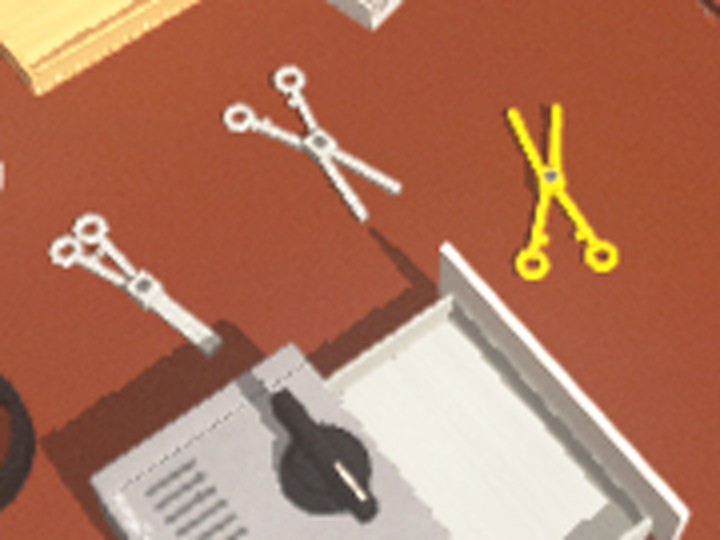

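Candidates: bright steel clamp with spread jaws, top px (282,208) → clamp_open. Steel clamp with jaws together at (280,161) → clamp_shut. Yellow one at (240,238) and orange one at (370,265) are look-alikes, left alone. The crops confirm this. Next I measure the clamps, cabinet and hold tray.

```bash
python3 - <<'E'
from h import *
T=cam('top');S=cam('scene')
t=lambda x,y:((x+.5)/5-.5+160,(y+.5)/5-.5+110)
s=lambda x,y:((x+.5)/4-.5+150,(y+.5)/4-.5+150)
pts={'open hinge':(t(610,493),s(319,142)),'open ringA':(t(698,457),s(238,117)),'open ringB':(t(700,527),s(290,80)),
'open tipA':(t(520,473),s(364,216)),'open tipB':(t(523,519),s(397,188)),
'shut hinge':(t(597,254),s(145,286)),'shut ringA':(t(685,228),s(67,249)),'shut ringB':(t(688,262),s(91,230)),'shut tip':(t(508,266),s(213,343)),
'knob mark end':(t(224,200),s(368,510)),'knob other end':(t(362,214),s(284,395)),
'panel top L':(t(42,430),s(683,520)),'panel top R':(t(398,463),s(446,248)),
'roof front R':(t(418,280),s(292,348))}
for n,(a,b) in pts.items():
    p,e=tri([ray(T,a),ray(S,b)]);z=.008 if 'clamp' else 0
    print(n,p.round(4),np.round(e[0],4),'top@z=8mm',plane(T,a,.012 if 'hinge' in n else .008)[:2].round(4),plane(S,b,.012)[:2].round(4))
im=cv2.imread('pics/top0.png');crop(im,300,120,400,250,'holdt',4)
im=cv2.imread('pics/scene0.png');crop(im,120,80,270,200,'holds',5)
E
```

```text
open hinge [ 0.4604 -0.1444  0.0146] 0.0019 top@z=8mm [ 0.4594 -0.1432] [ 0.4606 -0.1473]
open ringA [ 0.4909 -0.2133  0.0028] 0.0017 top@z=8mm [ 0.4892 -0.2112] [ 0.4951 -0.2092]
open ringB [ 0.4362 -0.2144  0.0036] 0.0008 top@z=8mm [ 0.4353 -0.2131] [ 0.44   -0.2102]
open tipA [ 0.4741 -0.0749  0.0022] 0.0003 top@z=8mm [ 0.4733 -0.0743] [ 0.4779 -0.0706]
open tipB [ 0.4383 -0.0773  0.0035] 0.0003 top@z=8mm [ 0.4382 -0.0773] [ 0.4415 -0.0731]
shut hinge [ 0.6452 -0.1309  0.0149] 0.0006 top@z=8mm [ 0.6454 -0.1307] [ 0.6449 -0.1329]
shut ringA [ 0.6701 -0.2007  0.0075] 0.0009 top@z=8mm [ 0.6693 -0.2   ] [ 0.6715 -0.1988]
shut ringB [ 0.6445 -0.2045  0.0029] 0.0017 top@z=8mm [ 0.6421 -0.2025] [ 0.6475 -0.2006]
shut tip [ 0.6344 -0.0617  0.009 ] 0.0 top@z=8mm [ 0.6347 -0.0618] [ 0.6351 -0.0603]
knob mark end [0.6546 0.1466 0.1141] 0.0009 top@z=8mm [0.6809 0.1608] [0.6321 0.1161]
knob other end [0.646  0.0481 0.1158] 0.0002 top@z=8mm [0.6728 0.0529] [0.6214 0.0077]
panel top L [0.4899 0.2773 0.0709] 0.0007 top@z=8mm [0.4967 0.2921] [0.4684 0.2676]
panel top R [0.4721 0.0177 0.0729] 0.0001 top@z=8mm [0.4786 0.0191] [ 0.4484 -0.0069]
roof front R [0.6083 0.0069 0.0721] 0.0003 top@z=8mm [0.6215 0.0078] [ 0.5928 -0.0183]
```

View pics/holdt.png

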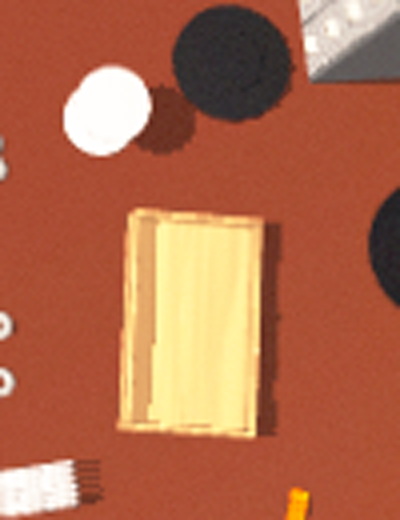

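View pics/holds.png

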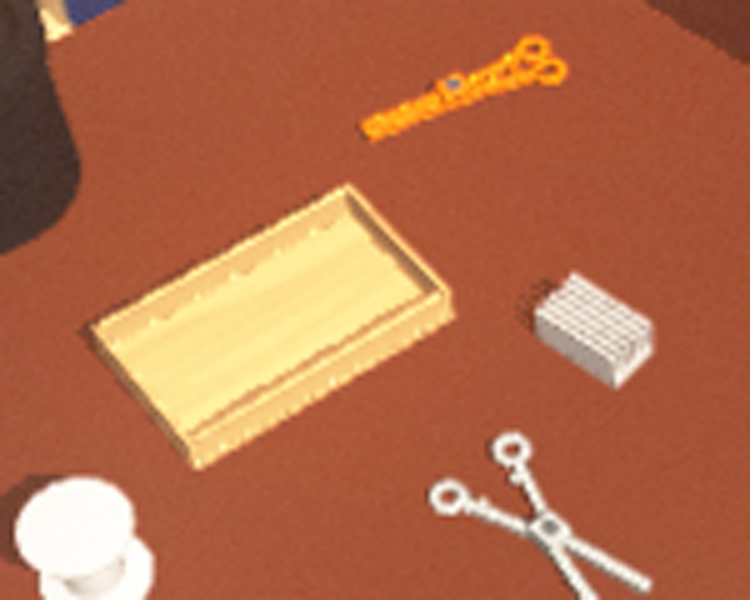

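```bash
python3 - <<'E'
from h import *
T=cam('top');S=cam('scene')
t=lambda x,y:((x+.5)/4-.5+300,(y+.5)/4-.5+120)
s=lambda x,y:((x+.5)/5-.5+120,(y+.5)/5-.5+80)
P=[]
for a,b in [((133,209),(196,440)),((264,216),(93,328)),((255,437),(349,185)),((118,429),(452,291))]:
    p,e=tri([ray(T,t(*a)),ray(S,s(*b))]);P.append(plane(T,t(*a),.03)); print(p.round(4),e[0].round(4),P[-1].round(4), plane(S,s(*b),.03).round(4))
P=np.array(P);print(P.mean(0),[np.linalg.norm(P[i]-P[i-1]) for i in range(4)])
for i in(0,1): d=P[i]-P[3-i]; print(np.degrees(np.arctan2(d[1],d[0])))
E
```

```text
[ 0.6008 -0.3353  0.0387] 0.0003 [ 0.6027 -0.3377  0.03  ] [ 0.5984 -0.3412  0.03  ]
[ 0.599  -0.4657  0.0293] 0.0012 [ 0.5998 -0.4665  0.03  ] [ 0.5984 -0.464   0.03  ]
[ 0.3878 -0.4565  0.0253] 0.0015 [ 0.3867 -0.4538  0.03  ] [ 0.3908 -0.454   0.03  ]
[ 0.3943 -0.3242  0.0336] 0.0041 [ 0.3916 -0.322   0.03  ] [ 0.3951 -0.3302  0.03  ]
[ 0.49519556 -0.39498372  0.03      ] [np.float64(0.21166124873139538), np.float64(0.1288069610503855), np.float64(0.21349219185515328), np.float64(0.131815491943472)]
-4.237233061734929
-3.407806517446515
```

>>> drive_tool --pt "85 27 48 -5 7.6" --pt "85 54 96 -10 15.2" --pt "85 81 144 -20 22.8" --pt "85 108 192 -30 30.4" --pt "85 135 240 -40 38" --pt "85 162 288 -50 45.6" --pt "85 189 336 -60 53.2" --pt "85 216 384 -70 60.8" --pt "85 243 432 -80 68.4" --pt "85 272 478 -90 76"

```text
clock: 1.1
eef_pos: [0.4306, -0.1911, 0.1616]
tcp_rot: [-3.14, 0.0, 1.625]
force: [0.8, -0.5, 0.1]
grip_width: 1.003
```

```bash
python3 - <<'E'
from h import *
im,s=snap('wrist','w1');print(s['eef_pos'],s['tcp_rot'],s['q'].round(2),s['clock']);import pickle;pickle.dump(s,open('w1.pkl','wb'))
E
```

```text
[ 0.43060847 -0.19106238  0.16161381] [-3.14015966e+00  4.85483364e-04  1.62453156e+00] [ 0.75  0.06 -0.44  1.97  0.03  1.12  0.35] 1.1
```

View pics/w1.png

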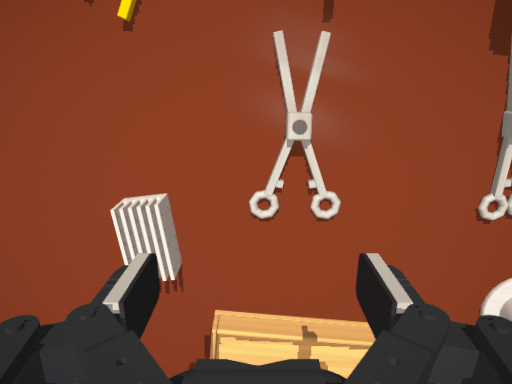

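The open clamp is in view: hinge at (300,126), tips at (278,33) and (326,33), rings at (264,205) and (325,205).

```bash
python3 - <<'E'
from h import *
import pickle
s=pickle.load(open('w1.pkl','rb'));C=cam('wrist',s);T=cam('top')
h=plane(C,(299.5,126),.016);print(h)
print(tri([ray(C,(299.5,126)),ray(T,((610.5)/5-.5+160,493.5/5-.5+110))]))
a=[plane(C,p,.008) for p in [(278,35),(325.5,35),(263.5,204.5),(325.5,204.5)]];print(np.round(a,4))
d=(a[0]+a[1]-a[2]-a[3])/2;print(np.degrees(np.arctan2(d[1],d[0])),np.linalg.norm(d))
print('ring gap',np.linalg.norm(a[2]-a[3]),'tips',np.linalg.norm(a[0]-a[1]))
s=bot.get_state();print(s['eef_pos'],np.degrees(s['tcp_rot'][2]),'shift',(h-s['eef_pos'])*1000)
E
```

```text
[ 0.46183804 -0.14383137  0.016     ]
(array([ 0.45270895, -0.13569311,  0.08861171]), [np.float64(0.0003668550228296432), np.float64(0.00036685502282960233)])
[[ 0.4404 -0.0766  0.008 ]
 [ 0.4768 -0.0745  0.008 ]
 [ 0.4373 -0.2144  0.008 ]
 [ 0.4918 -0.2115  0.008 ]]
92.4599270654338 0.13752592297191352
ring gap 0.05452748739212813 tips 0.03643089976088959
[ 0.43413761 -0.1829564   0.160593  ] 94.03183150007175 shift [  27.70043518   39.12502715 -144.59300257]
```

>>> drive_tool --pt "60 13 20 -20 -1.5" --pt "60 27 39 -40 -1.5" --pt "60 27 39 -70 -1.5" --pt "60 27 39 -95 -1.5" --pt "60 27 39 -115 -1.5" --pt "60 27 39 -130 -1.5" --pt "60 27 39 -140 -1.5" --pt "60 27 39 -145 -1.5" --pt "60 27 39 -145 -1.5" --pt "60 27 39 -145 -1.5"

```text
clock: 2.15
eef_pos: [0.4615, -0.1441, 0.0161]
tcp_rot: [3.141, -0.003, 1.615]
force: [-0.5, 0.0, 1.0]
grip_width: 0.703
```

```bash
python3 - <<'E'
from h import *
im,s=snap('wrist','w2');print(s['eef_pos'],s['tcp_rot'],s['force'])
E
```

```text
[ 0.46153311 -0.14407487  0.01611376] [ 3.14126706e+00 -2.78705807e-03  1.61494040e+00] [-0.50282919  0.01578606  1.02271593]
```

View pics/w2.png

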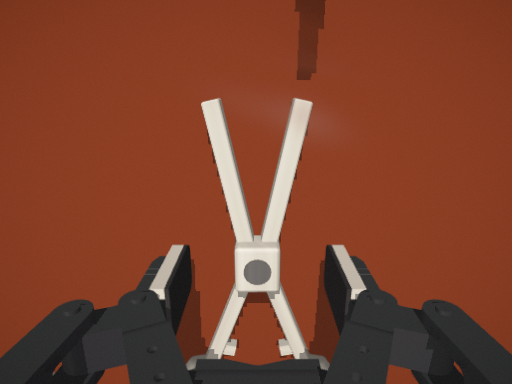

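The hinge is centred between the pads. Closing and lifting.

>>> drive_tool --pt "10 0 0 -1 0" --pt "10 0 0 -1 0" --pt "10 0 0 -1 0" --pt "10 0 0 -1 0" --pt "10 0 0 -1 0" --pt "10 0 0 5 0" --pt "10 0 0 25 0" --pt "10 0 0 60 0" --pt "10 0 0 100 0" --pt "10 0 0 130 0"

```text
clock: 3.2
eef_pos: [0.4619, -0.144, 0.1487]
tcp_rot: [3.14, -0.002, 1.615]
force: [0.3, 0.7, -1.7]
grip_width: 0.214
```

```bash
python3 - <<'E'
from h import *
im,s=snap('wrist','w3');print(s['eef_pos'],s['tcp_rot'],s['force'])
im,s=snap('top','t3');crop(im,160,110,320,260,'t3c',4)
E
```

```text
[ 0.46192271 -0.14395757  0.14874527] [ 3.13959658e+00 -2.18163667e-03  1.61537475e+00] [ 0.30317812  0.67063945 -1.70127352]
```

View pics/w3.png

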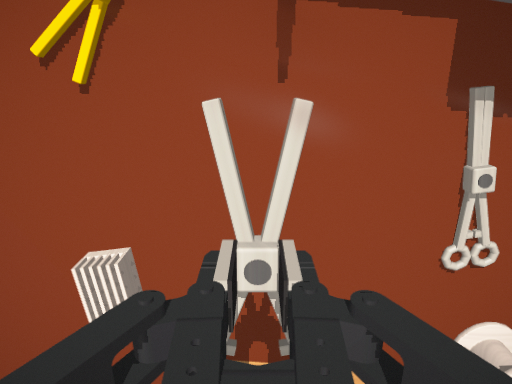

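View pics/t3c.png

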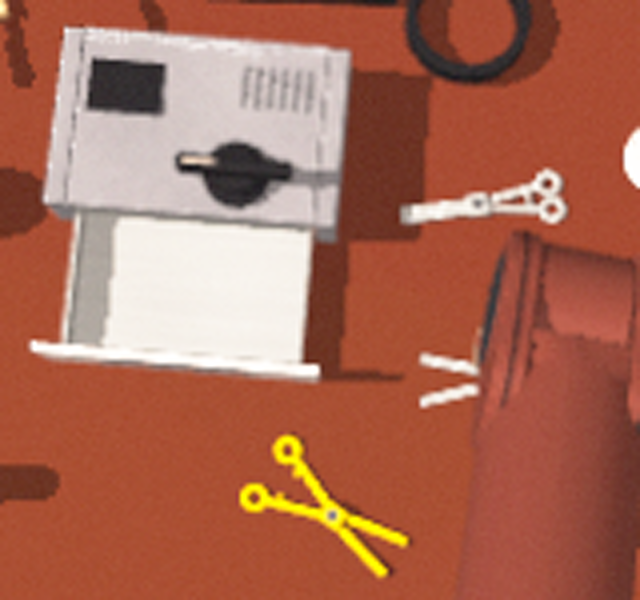

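>>> drive_tool --pt "10 10 30 5 -1" --pt "10 20 65 5 -2" --pt "10 30 105 5 -3" --pt "10 45 145 5 -4" --pt "10 60 185 5 -5" --pt "10 70 225 5 -6" --pt "10 82 260 5 -6.5" --pt "10 92 285 5 -6.5" --pt "10 93 293 5 -6.5" --pt "10 93 293 5 -6.5"

```text
clock: 4.3
eef_pos: [0.5563, 0.1496, 0.1549]
tcp_rot: [3.136, 0.0, 1.504]
force: [0.0, 0.4, -1.2]
grip_width: 0.211
```

```bash
python3 - <<'E'
from h import *
import pickle
im,s=snap('wrist','w4');print(s['eef_pos'],s['tcp_rot'],s['force'],s['qd'].round(3));pickle.dump(s,open('w4.pkl','wb'))
E
```

```text
[0.55625296 0.14961633 0.15486101] [3.13622081e+00 6.32677435e-05 1.50409733e+00] [ 0.04049551  0.38440986 -1.23958134] [ 0.035 -0.019  0.027  0.018  0.003  0.005  0.021]
```

View pics/w4.png

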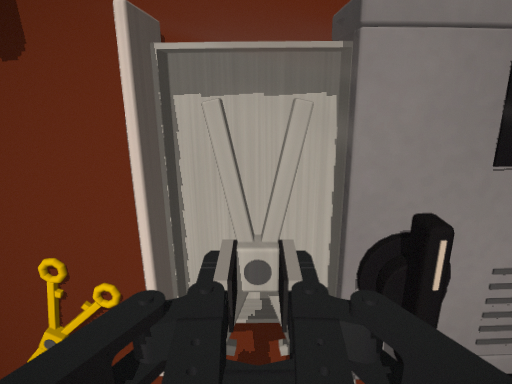

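The clamp is over the tray. The tray's left end wall top runs (157,46)–(350,44), and the cabinet roof edge starts near (360,27). Measuring these.

```bash
python3 - <<'E'
from h import *
import pickle
s=pickle.load(open('w4.pkl','rb'));C=cam('wrist',s)
for n,p,z in [('wall top L',(160,48),.038),('wall top R',(348,47),.038),('panel top inner far',(158,20),.078),('panel inner near',(160,200),.078),('roof corner',(359,27),.08),('roof near',(354,370),.08),('knob end',(431,216),.123),('mark',(440,265),.123)]:
    print(n,plane(C,p,z).round(4))
for y in (140,180): print(plane(C,(180 if y==140 else 182,y),.008).round(4))
c=np.array([.555,.142]);print([proj(C,[*(c+ np.array([[.9975,.07],[-.07,.9975]])@np.array(o)),z]).round(0) for o,z in [((-.066,.108),.038),((.066,.108),.038),((-.066,0),.038)]])
E
```

```text
wall top L [0.4984 0.255  0.038 ]
wall top R [0.625  0.2471 0.038 ]
panel top inner far [0.5094 0.265  0.078 ]
panel inner near [0.4951 0.1604 0.078 ]
roof corner [0.6203 0.2537 0.08  ]
roof near [0.6217 0.0148 0.08  ]
knob end [0.6468 0.1563 0.123 ]
mark [0.6544 0.1272 0.123 ]
[0.497  0.1881 0.008 ]
[0.4942 0.1546 0.008 ]
[array([158.,  49.]), array([353.,  50.]), array([169., 201.])]
```

>>> drive_tool --pt "10 0 -1 -25 0" --pt "10 0 -1 -55 0" --pt "10 0 -1 -85 0" --pt "10 0 -1 -105 0" --pt "10 0 -1 -118 0" --pt "10 0 -1 -126 0" --pt "10 0 -1 -131 0" --pt "10 0 -1 -131 0" --pt "10 0 -1 -131 0" --pt "10 0 -1 -131 0"

```text
clock: 5.35
eef_pos: [0.5568, 0.1471, 0.0245]
tcp_rot: [3.135, 0.001, 1.502]
force: [-0.8, 0.5, -1.9]
grip_width: 0.213
```

>>> drive_tool --pt "25 0 0 0 0" --pt "30 0 0 0 0" --pt "40 0 0 0 0" --pt "45 0 0 0 0" --pt "45 0 0 0 0" --pt "45 0 0 10 0" --pt "45 0 0 40 0" --pt "45 0 0 80 0" --pt "45 0 0 120 0" --pt "45 0 0 135 0"

```text
clock: 6.35
eef_pos: [0.5586, 0.148, 0.1646]
tcp_rot: [3.129, -0.001, 1.502]
force: [0.9, 0.4, 0.6]
grip_width: 0.525
```

```bash
python3 - <<'E'
from h import *
import pickle
im,s=snap('wrist','w5');print(s['eef_pos'],s['tcp_rot'],s['force'],s['qd'].round(3));pickle.dump(s,open('w5.pkl','wb'))
E
```

```text
[0.558606   0.14803498 0.16456141] [ 3.12896321e+00 -9.19475157e-04  1.50246009e+00] [0.88768358 0.40571936 0.62494838] [ 0.04  -0.114 -0.024 -0.114 -0.092  0.228  0.071]
```

View pics/w5.png

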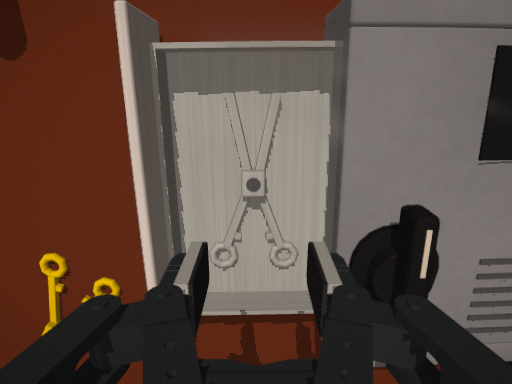

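The open clamp lies inside the tray (hinge at (253,184)). Next, the shut clamp.

>>> drive_tool --pt "45 5 -25 15 1" --pt "60 12 -65 20 3" --pt "60 22 -105 20 5" --pt "60 32 -145 20 7" --pt "60 42 -185 20 9" --pt "60 52 -225 20 11" --pt "60 62 -265 10 13" --pt "60 72 -300 0 13" --pt "60 75 -315 -5 13" --pt "60 75 -315 -5 13"

```text
clock: 7.4
eef_pos: [0.6331, -0.1699, 0.1585]
tcp_rot: [3.13, -0.001, 1.725]
force: [0.2, -0.2, 0.5]
grip_width: 0.705
```

```bash
python3 - <<'E'
from h import *
import pickle
im,s=snap('wrist','w6');print(s['eef_pos'],s['tcp_rot'],s['force'],s['qd'].round(3));pickle.dump(s,open('w6.pkl','wb'))
E
```

```text
[ 0.63313805 -0.16988122  0.15847963] [ 3.13033762e+00 -1.38809904e-03  1.72509192e+00] [ 0.18345835 -0.20808585  0.47301346] [-0.036 -0.035 -0.055  0.019 -0.026  0.008 -0.025]
```

View pics/w6.png

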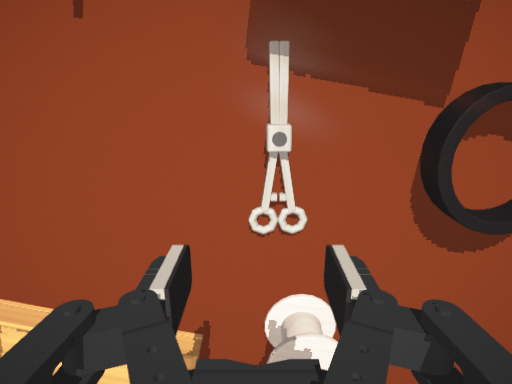

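Shut clamp: hinge (279,138), tips (279,42), rings (263,219) and (292,219); jaws together. The spool at (300,320) is a neighbour to keep clear of.

```bash
python3 - <<'E'
from h import *
import pickle
s=pickle.load(open('w6.pkl','rb'));C=cam('wrist',s)
h=plane(C,(279,138),.016);print(h)
a=[plane(C,p,.008) for p in [(279,44),(262.5,219.5),(292.5,219.5)]]
d=a[0]-(a[1]+a[2])/2;print(np.degrees(np.arctan2(d[1],d[0])),np.linalg.norm(d))
print('spool',plane(C,(301,322),.062),plane(cam('top'),(327,148),.062),plane(cam('scene'),(136,185),.062))
s=bot.get_state();print(s['eef_pos'],np.degrees(s['tcp_rot'][2]),'shift',(h-s['eef_pos'])*1000)
E
```

```text
[ 0.64652478 -0.1308112   0.016     ]
99.28539412987692 0.14366184344897812
spool [ 0.68439986 -0.26550091  0.062     ] [ 0.68776969 -0.30790041  0.062     ] [ 0.69728472 -0.30978848  0.062     ]
[ 0.63354975 -0.1670473   0.15944239] 99.00335587189952 shift [  12.97502407   36.23610488 -143.44239488]
```

>>> drive_tool --pt "60 6 18 -15 0.3" --pt "60 13 36 -35 0.3" --pt "60 13 36 -65 0.3" --pt "60 13 36 -92 0.3" --pt "60 13 36 -114 0.3" --pt "60 13 36 -130 0.3" --pt "60 13 36 -140 0.3" --pt "60 13 36 -144 0.3" --pt "60 13 36 -144 0.3" --pt "60 13 36 -144 0.3"

```text
clock: 8.45
eef_pos: [0.6472, -0.131, 0.0165]
tcp_rot: [3.128, -0.002, 1.733]
force: [-0.3, -0.6, 0.2]
grip_width: 0.706
```

```bash
python3 - <<'E'
from h import *
im,s=snap('wrist','w7');print(s['eef_pos'],s['tcp_rot'],s['force'],s['qd'].round(3))
E
```

```text
[ 0.64724702 -0.13101278  0.01649228] [ 3.12768905e+00 -1.70762246e-03  1.73316555e+00] [-0.34691145 -0.64638203  0.22652116] [ 0.002 -0.006  0.001 -0.    -0.     0.002  0.001]
```

View pics/w7.png

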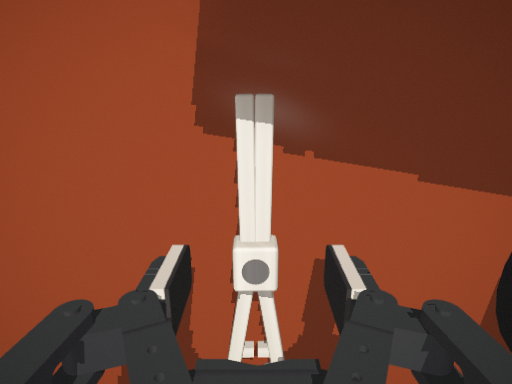

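>>> drive_tool --pt "10 0 0 -1 0" --pt "10 0 0 -1 0" --pt "10 0 0 -1 0" --pt "10 0 0 -1 0" --pt "10 0 0 -1 0" --pt "10 0 0 5 0" --pt "10 0 0 25 0" --pt "10 0 0 60 0" --pt "10 0 0 100 0" --pt "10 0 0 120 0"

```text
clock: 9.5
eef_pos: [0.6484, -0.1309, 0.1403]
tcp_rot: [3.124, -0.001, 1.733]
force: [-0.3, -0.3, -0.1]
grip_width: 0.213
```

```bash
python3 - <<'E'
from h import *
im,s=snap('wrist','w8');print(s['eef_pos'],s['tcp_rot'],s['force'],s['qd'].round(3))
E
```

```text
[ 0.64835891 -0.13093173  0.1402513 ] [ 3.12429322e+00 -5.70777965e-04  1.73332392e+00] [-0.26306216 -0.31344378 -0.06105522] [ 0.034 -0.158 -0.043 -0.164 -0.102  0.315  0.07 ]
```

View pics/w8.png

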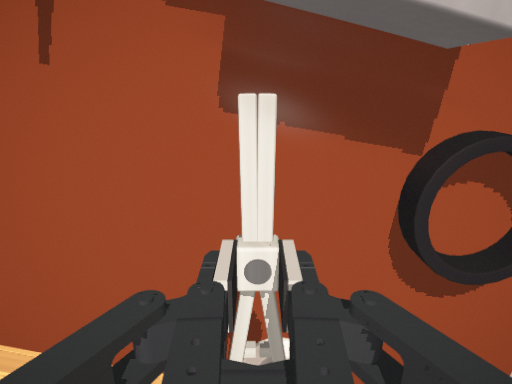

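>>> drive_tool --pt "10 -15 -25 0 -8" --pt "10 -30 -55 0 -16" --pt "10 -46 -85 0 -24" --pt "10 -62 -115 0 -32" --pt "10 -78 -145 0 -40" --pt "10 -94 -175 0 -48" --pt "10 -110 -205 0 -56" --pt "10 -126 -235 0 -64" --pt "10 -140 -255 0 -72" --pt "10 -146 -264 0 -80"

```text
clock: 10.55
eef_pos: [0.5009, -0.398, 0.1424]
tcp_rot: [3.121, 0.002, 0.327]
force: [-0.0, 0.0, -0.5]
grip_width: 0.208
```

>>> drive_tool --pt "10 0 0 0 -8" --pt "10 0 0 0 -16" --pt "10 0 0 0 -23" --pt "10 0 0 0 -23" --pt "10 0 0 0 -23" --pt "10 0 0 0 -23" --pt "10 0 0 0 -23" --pt "10 0 0 0 -23" --pt "10 0 0 0 -23" --pt "10 0 0 0 -23"

```text
clock: 11.55
eef_pos: [0.5009, -0.398, 0.1424]
tcp_rot: [3.121, 0.002, -0.074]
force: [-0.6, -0.4, -0.8]
grip_width: 0.215
```

```bash
python3 - <<'E'
from h import *
import pickle
im,s=snap('wrist','w9');print(s['eef_pos'],s['tcp_rot'],s['force'],s['qd'].round(3));pickle.dump(s,open('w9.pkl','wb'))
E
```

```text
[ 0.50086106 -0.39799285  0.14237502] [ 3.12133581e+00  2.38156382e-03 -7.38249002e-02] [-0.59804979 -0.36834678 -0.75264096] [-0.001 -0.    -0.001  0.001 -0.     0.001 -0.001]
```

View pics/w9.png

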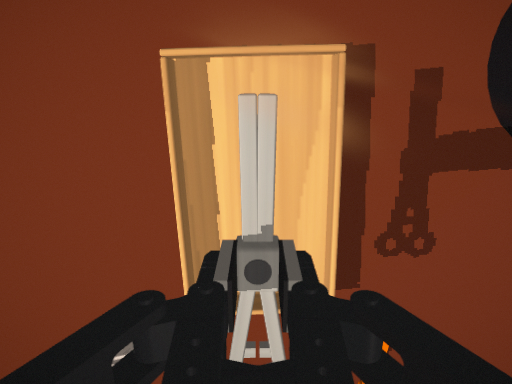

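The clamp is over the hold tray, whose far edge runs (162,53)–(345,47). Checking the centring.

```bash
python3 - <<'E'
from h import *
import pickle
s=pickle.load(open('w9.pkl','rb'));C=cam('wrist',s)
a=plane(C,(161,52),.03);b=plane(C,(345,47),.03);print(a,b,np.linalg.norm(a-b))
T=cam('top');S=cam('scene')
m=(a+b)/2; r=b-a; u=np.array([-r[1],r[0],0])/np.linalg.norm(r); print(np.degrees(np.arctan2(u[1],u[0])),'centre',m-u*.105)
p1,p2=(337,53),(337,280)
print(plane(C,(335,250),.03),plane(C,(175,200),.03))
E
```

```text
[ 0.60258397 -0.34307979  0.03      ] [ 0.59676006 -0.46495129  0.03      ] 0.12201057426683126
-2.735930359808543 centre [ 0.4947917  -0.39900359  0.03      ]
[ 0.44780023 -0.45695685  0.03      ] [ 0.49943136 -0.33760232  0.03      ]
```

>>> drive_tool --pt "10 0 0 -25 0" --pt "10 0 0 -55 0" --pt "10 0 0 -82 0" --pt "10 0 0 -102 0" --pt "10 0 0 -114 0" --pt "10 0 0 -121 0" --pt "10 0 0 -121 0" --pt "10 0 0 -121 0" --pt "25 0 0 -121 0" --pt "30 0 0 -121 0"

```text
clock: 12.6
eef_pos: [0.5012, -0.3982, 0.0219]
tcp_rot: [3.121, 0.002, -0.074]
force: [-0.8, -0.2, -0.1]
grip_width: 0.348
```

>>> drive_tool --pt "40 0 0 0 0" --pt "45 0 0 0 0" --pt "45 0 0 0 0" --pt "45 0 0 10 0" --pt "45 0 0 35 0" --pt "45 0 0 70 0" --pt "45 0 0 110 0" --pt "45 0 0 140 0" --pt "45 0 0 150 0" --pt "45 0 0 150 0"

```text
clock: 13.6
eef_pos: [0.502, -0.3988, 0.1743]
tcp_rot: [3.119, -0.002, -0.074]
force: [-0.3, -0.3, -0.2]
grip_width: 0.528
```

```bash
python3 - <<'E'
from h import *
im,s=snap('wrist','w10');print(s['eef_pos'],s['tcp_rot'],s['force'],s['q'].round(2))
im,s=snap('top','t10')
E
```

```text
[ 0.50199463 -0.39878623  0.17428132] [ 3.11889060e+00 -1.52858015e-03 -7.39835934e-02] [-0.28119634 -0.27041343 -0.23931932] [ 0.72  0.35 -0.16  1.58  0.08  1.2  -1.11]
```

View pics/w10.png

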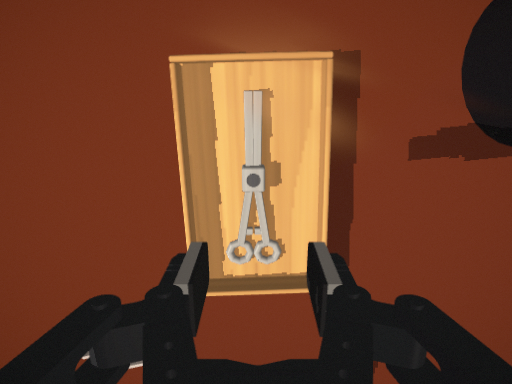

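View pics/t10.png

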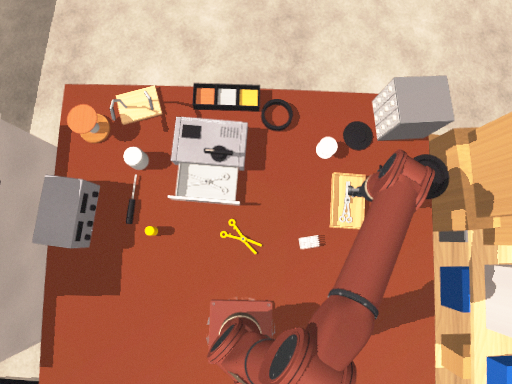

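Both clamps lie flat where they belong (wrist: shut clamp hinge (253,180) inside the wooden tray; top: open clamp at (211,183)). Now around to the tray front with the fingers shut. I'll push left of centre so the gripper body clears the knob.

>>> drive_tool --pt "0 -3 30 0 0" --pt "0 -8 75 0 0" --pt "0 -13 122 0 0" --pt "0 -18 170 0 0" --pt "0 -24 218 0 0" --pt "0 -30 266 0 0" --pt "0 -36 314 0 0" --pt "0 -42 362 0 0" --pt "0 -48 410 0 0" --pt "0 -54 458 0 0"

```text
clock: 14.7
eef_pos: [0.4451, 0.0617, 0.1696]
tcp_rot: [3.121, 0.005, -0.074]
force: [1.1, 0.3, -0.5]
grip_width: -0.0
```

```bash
python3 - <<'E'
from h import *
s=bot.get_state();print(s['eef_pos'],s['tcp_rot'],s['force'],s['q'].round(2))
E
```

```text
[0.4451306  0.06167319 0.16955989] [ 3.12106597  0.00491876 -0.074016  ] [ 1.10121864  0.26996043 -0.49872895] [ 0.28  0.01 -0.53  2.    0.03  1.15 -1.9 ]
```

>>> drive_tool --pt "0 -4 35 0 0" --pt "0 -8 75 0 0" --pt "0 -8 115 -5 0" --pt "0 -8 140 -20 0" --pt "0 -8 143 -45 0" --pt "0 -8 143 -75 0" --pt "0 -8 143 -100 0" --pt "0 -8 143 -109 0" --pt "0 -8 143 -109 0" --pt "0 -8 143 -109 0"

```text
clock: 15.7
eef_pos: [0.4373, 0.2048, 0.061]
tcp_rot: [3.121, 0.005, -0.074]
force: [-0.1, 0.1, 0.5]
grip_width: 0.001
```

```bash
python3 - <<'E'
from h import *
im,s=snap('wrist','w11');print(s['eef_pos'],s['tcp_rot'],s['force'],s['q'].round(2))
im,s=snap('scene','s11');crop(im,150,150,350,300,'s11c',4)
E
```

```text
[0.4372929  0.20482308 0.06102015] [ 3.12138706  0.00497099 -0.07407316] [-0.05656292  0.14029827  0.52805256] [ 0.05  0.25 -0.65  2.02  0.21  0.94 -2.35]
```

View pics/w11.png

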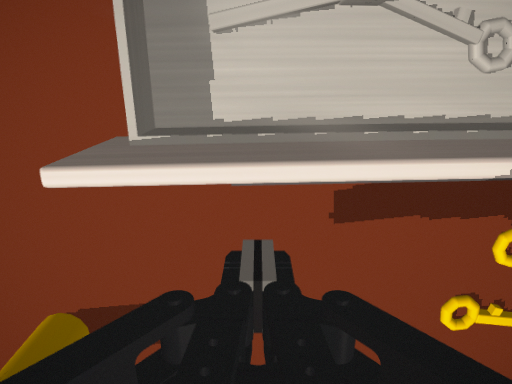

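View pics/s11c.png

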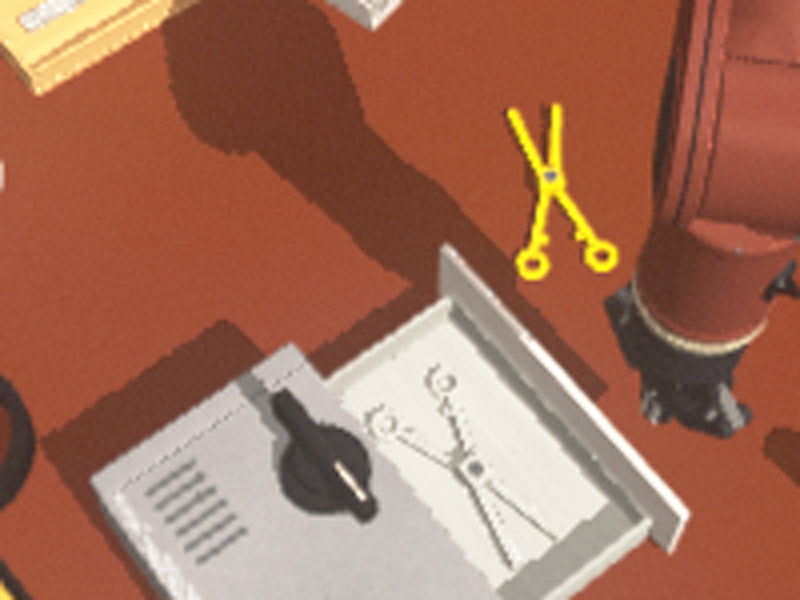

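>>> drive_tool --pt "0 15 -1 0 0" --pt "0 30 -2 0 0" --pt "0 45 -3 0 0" --pt "0 60 -4 0 0" --pt "0 75 -5 0 0" --pt "0 92 -6 0 0" --pt "0 109 -7 0 0" --pt "0 126 -8 0 0" --pt "0 140 -9 0 0" --pt "0 152 -10 0 0"

```text
clock: 16.8
eef_pos: [0.5907, 0.1954, 0.0627]
tcp_rot: [3.123, 0.003, -0.074]
force: [-2.7, 1.3, 2.0]
grip_width: -0.001
```

```bash
python3 - <<'E'
from h import *
im,s=snap('wrist','w12');print(s['eef_pos'],s['tcp_rot'],s['force'],s['q'].round(2))
im,s=snap('scene','s12');crop(im,150,150,350,300,'s12c',4)
E
```

```text
[0.59068797 0.19541247 0.06270952] [ 3.12259443e+00  2.59787250e-03 -7.42049388e-02] [-2.65313837  1.27592133  2.01555553] [ 0.04  0.5  -0.56  1.69  0.32  1.05 -2.27]
```

View pics/w12.png

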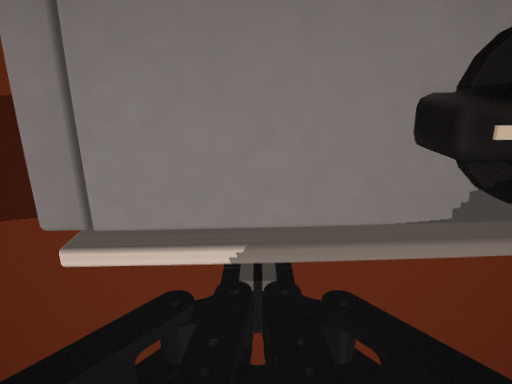

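View pics/s12c.png

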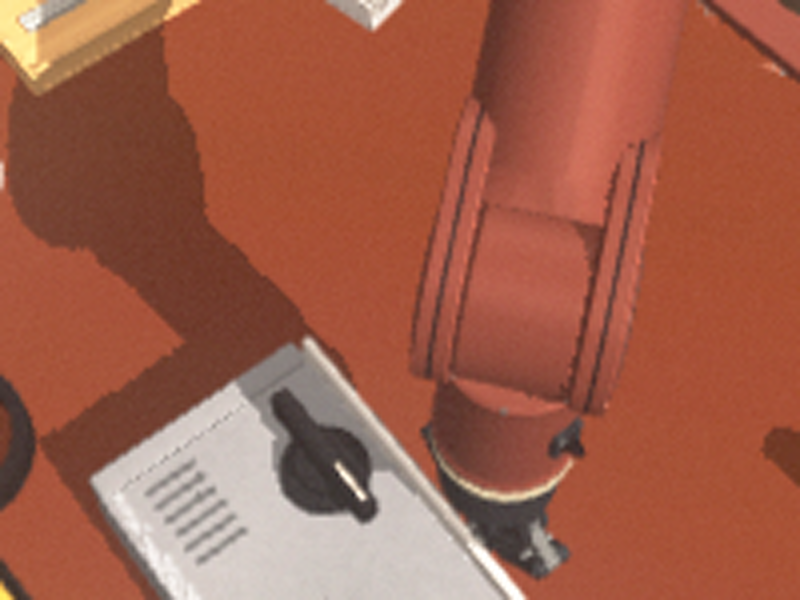

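Nearly home, with force only at friction level (2.7 N). Creeping on.

>>> drive_tool --pt "0 2 0 0 0" --pt "0 4 0 0 0" --pt "0 6 0 0 0" --pt "0 8 0 0 0" --pt "0 9 0 0 0" --pt "0 10 0 0 0" --pt "0 11 0 0 0" --pt "0 12 0 0 0" --pt "0 12 0 0 0" --pt "0 12 0 0 0"

```text
clock: 17.9
eef_pos: [0.6023, 0.1945, 0.0622]
tcp_rot: [3.121, 0.004, -0.075]
force: [-8.0, -0.7, 5.1]
grip_width: -0.002
```

>>> drive_tool --pt "0 1 0 0 0" --pt "0 2 0 0 0" --pt "0 2 0 0 0" --pt "0 3 0 0 0" --pt "0 3 0 0 0" --pt "0 3 0 0 0" --pt "0 3 0 0 0" --pt "0 3 0 0 0" --pt "0 3 0 0 0" --pt "0 3 0 0 0"

```text
clock: 18.9
eef_pos: [0.6023, 0.1946, 0.0619]
tcp_rot: [3.119, 0.009, -0.074]
force: [-15.1, -3.0, 10.9]
grip_width: -0.003
```

```bash
python3 - <<'E'
from h import *
im,s=snap('wrist','w13');print(s['eef_pos'],s['tcp_rot'],s['force'],s['q'].round(2))
E
```

```text
[0.60231657 0.19464159 0.06190298] [ 3.11925892  0.00940018 -0.07421409] [-15.11597451  -2.98880117  10.94798088] [ 0.04  0.52 -0.56  1.66  0.32  1.07 -2.27]
```

View pics/w13.png

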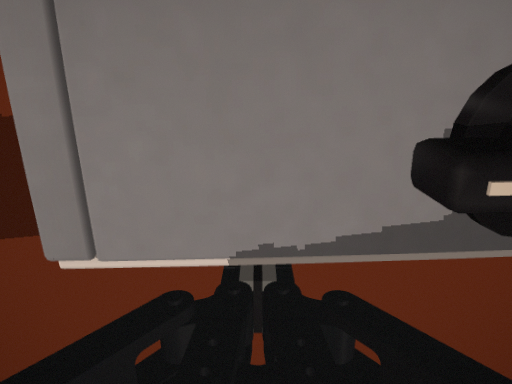

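The force climbs (15 N) with no further motion, and the panel sits against the cabinet front (strip at row ~265). That looks home; I'll back off and check.

>>> drive_tool --pt "0 -3 0 0 0" --pt "0 -10 1 0 0" --pt "0 -20 2 10 0" --pt "0 -30 3 40 0" --pt "0 -30 3 75 0" --pt "0 -30 3 110 0" --pt "0 -10 3 130 0" --pt "0 0 3 140 0" --pt "0 0 3 140 0" --pt "0 0 3 140 0"

```text
clock: 19.95
eef_pos: [0.6016, 0.1979, 0.2018]
tcp_rot: [3.119, 0.009, -0.074]
force: [0.4, 0.3, -1.1]
grip_width: 0.0
```

```bash
python3 - <<'E'
from h import *
import pickle
im,s=snap('wrist','w14');print(s['eef_pos'],s['tcp_rot'],s['force'],s['q'].round(2));pickle.dump(s,open('w14.pkl','wb'))
im,s=snap('top','t14');crop(im,150,100,270,200,'t14c',6)
E
```

```text
[0.60161055 0.19789065 0.20183286] [ 3.11935541  0.00944883 -0.07392767] [ 0.36736744  0.30910775 -1.12751562] [ 0.06  0.4  -0.6   1.52  0.24  1.31 -2.21]
```

View pics/w14.png

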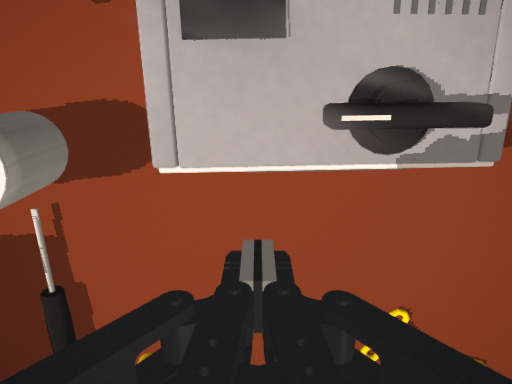

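View pics/t14c.png

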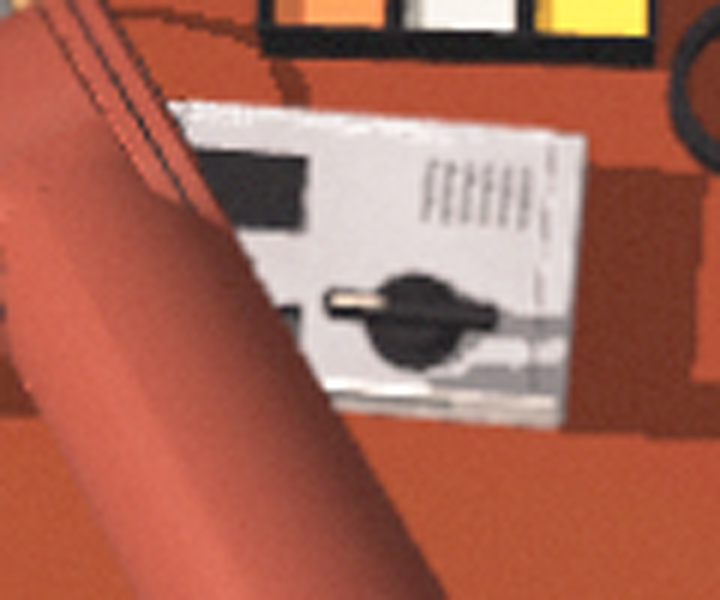

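The tray front is flush with no gap (panel strip at row ~167); the knob bar runs (324,115)–(492,115), white mark on the left (+y) end.

```bash
python3 - <<'E'
from h import *
import pickle
s=pickle.load(open('w14.pkl','rb'));C=cam('wrist',s)
im=cv2.imread('pics/w14.png');crop(im,290,50,512,200,'w14c',3.5)
for n,p,z in [('L',(325,115),.123),('R',(491,116),.123),('roof edge',(300,164),.08),('panel outer',(300,170),.078),('roof edge L',(180,167),.08),('panelL',(180,172),.078)]: print(n,plane(C,p,z).round(4))
T=cam('top');t=lambda x,y:((x+.5)/6-.5+150,(y+.5)/6-.5+100)
for a,b in [((324,300),(325,115)),((496,317),(491,116))]: print(tri([ray(T,t(*a)),ray(C,b)]))
E
```

```text
L [0.6567 0.1521 0.123 ]
R [0.649  0.0484 0.123 ]
roof edge [0.6171 0.1627 0.08  ]
panel outer [0.6119 0.1626 0.078 ]
roof edge L [0.622  0.2529 0.08  ]
panelL [0.6177 0.2539 0.078 ]
(array([0.6550625 , 0.15011193, 0.11135376]), [np.float64(0.0005914237005293701), np.float64(0.0005914237005293759)])
(array([0.64692413, 0.04620952, 0.11846584]), [np.float64(0.0016886599318232682), np.float64(0.001688659931823217)])
```

View pics/w14c.png

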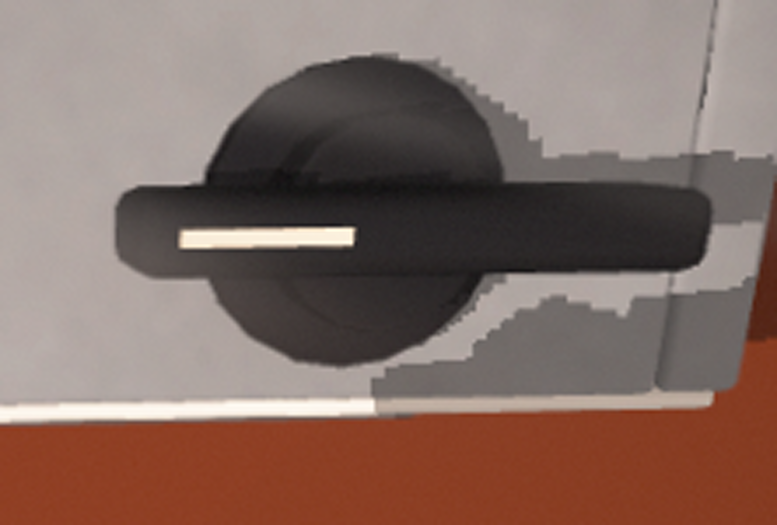

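The tray is home: the panel face is about 5–6 mm proud of the roof edge, which is about its own thickness. Knob centre ≈ (0.652, 0.099), bar yaw ≈ −4.3°, height ≈ 0.115. I'll grip the bar on its axis, turn it clockwise, hold, turn back most of the way and release.

>>> drive_tool --pt "0 5 -10 10 8.5" --pt "20 10 -20 10 17" --pt "40 15 -30 10 25.5" --pt "50 20 -40 10 34" --pt "50 25 -50 10 42.5" --pt "50 30 -60 10 51" --pt "50 35 -70 10 59.5" --pt "50 40 -80 10 68" --pt "50 45 -90 10 76.5" --pt "50 50 -98 10 85"

```text
clock: 21.05
eef_pos: [0.6504, 0.0993, 0.2103]
tcp_rot: [3.12, 0.011, 1.416]
force: [0.3, 0.3, -1.0]
grip_width: 0.583
```

>>> drive_tool --pt "50 0 0 0 5" --pt "50 0 0 0 5" --pt "50 0 0 0 5" --pt "50 0 0 0 5" --pt "50 0 0 0 5" --pt "50 0 0 -10 5" --pt "50 0 0 -20 5" --pt "50 0 0 -20 5" --pt "50 0 0 -20 5" --pt "50 0 0 -20 5"

```text
clock: 22.05
eef_pos: [0.6506, 0.0994, 0.1904]
tcp_rot: [3.12, 0.011, 1.504]
force: [-0.1, 0.8, 0.5]
grip_width: 0.586
```

```bash
python3 - <<'E'
from h import *
import pickle
im,s=snap('wrist','w15');print(s['eef_pos'],s['tcp_rot'],s['force'],s['q'].round(2));pickle.dump(s,open('w15.pkl','wb'))
E
```

```text
[0.65057119 0.09935411 0.19041106] [3.11976285 0.01130019 1.50362634] [-0.0684604   0.78361817  0.49503843] [ 0.38  0.49 -0.83  1.49  0.39  1.3  -0.56]
```

View pics/w15.png

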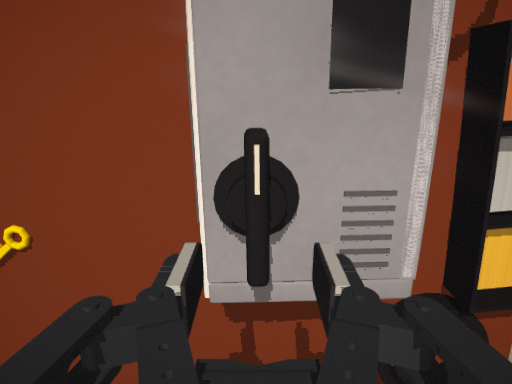

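The bar lies midway between the pads, (257,129)–(258,286).

```bash
python3 - <<'E'
from h import *
import pickle
s=pickle.load(open('w15.pkl','rb'));C=cam('wrist',s)
a=plane(C,(256.5,129),.123);b=plane(C,(258.5,285),.123)
print(a,b,(a+b)/2,np.linalg.norm(a-b)); d=a-b;print(np.degrees(np.arctan2(d[1],d[0])))
print(((a+b)/2-bot.get_state()['eef_pos'])*1000, 'base', plane(C,(256.5,197),.09))
E
```

```text
[0.65520116 0.15119719 0.123     ] [0.6494691  0.04836903 0.123     ] [0.65233513 0.09978311 0.123     ] 0.10298780269245322
86.80940291803799
[  1.70772522   0.40240511 -67.53262581] base [0.65227112 0.09895309 0.09      ]
```

Descend to z ≈ 0.116 and grip.

>>> drive_tool --pt "50 1.5 0 -15 0.5" --pt "50 1.5 0 -35 0.5" --pt "50 1.5 0 -55 0.5" --pt "50 1.5 0 -68 0.5" --pt "50 1.5 0 -74 0.5" --pt "50 1.5 0 -74 0.5" --pt "30 1.5 0 -74 0.5" --pt "10 1.5 0 -74 0.5" --pt "5 1.5 0 -74 0.5" --pt "5 1.5 0 -74 0.5"

```text
clock: 23.1
eef_pos: [0.6519, 0.0996, 0.1177]
tcp_rot: [3.12, 0.011, 1.512]
force: [-4.0, -0.6, 6.2]
grip_width: 0.154
```

>>> drive_tool --pt "5 0 0 0 0" --pt "5 0 0 0 0" --pt "5 0 0 0 0" --pt "5 0 0 0 -6" --pt "5 0 0 0 -13" --pt "5 0 0 0 -20" --pt "5 0 0 0 -27" --pt "5 0 0 0 -34" --pt "5 0 0 0 -41" --pt "5 0 0 0 -48"

```text
clock: 24.1
eef_pos: [0.6538, 0.0986, 0.1179]
tcp_rot: [3.117, 0.009, 0.669]
force: [9.9, -1.5, -7.2]
grip_width: 0.16
```

>>> drive_tool --pt "5 0 0 0 -6" --pt "5 0 0 0 -12" --pt "5 0 0 0 -17" --pt "5 0 0 0 -21" --pt "5 0 0 0 -22" --pt "5 0 0 0 -22" --pt "5 0 0 0 -22" --pt "5 0 0 0 -22" --pt "5 0 0 0 -22" --pt "5 0 0 0 -22"

```text
clock: 25.1
eef_pos: [0.6545, 0.0977, 0.1179]
tcp_rot: [3.116, 0.008, 0.287]
force: [3.9, -4.0, -3.7]
grip_width: 0.158
```

```bash
python3 - <<'E'
from h import *
import pickle
im,s=snap('wrist','w16');print(s['eef_pos'],s['tcp_rot'],s['force'],s['moment'],s['q'].round(2));pickle.dump(s,open('w16.pkl','wb'))
im,s=snap('top','t16');crop(im,150,100,270,200,'t16c',6)
im,s=snap('scene','s16');crop(im,150,150,350,300,'s16c',4)
E
```

```text
[0.65445823 0.09770134 0.11786128] [3.11571423 0.00800631 0.28666621] [ 3.8689991  -4.00140026 -3.71385441] [-0.49891721 -0.68930968  0.71065442] [ 0.18  0.51 -0.56  1.55  0.31  1.18 -1.72]
```

View pics/w16.png

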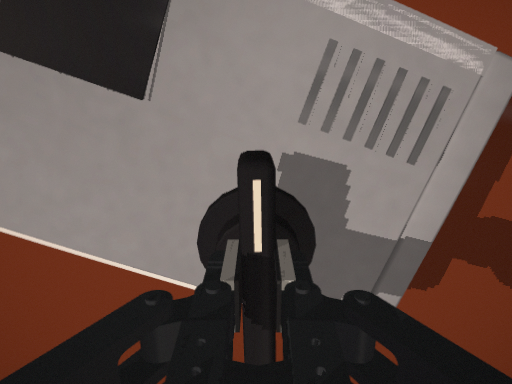

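View pics/t16c.png

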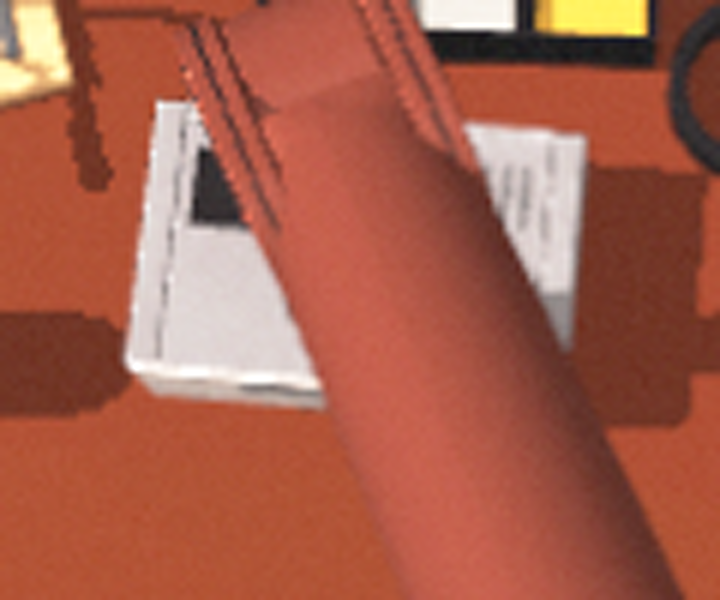

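The bar is turned about 70° with the tool, moment 0.7 N m says it's on the stop, and it has been held for over 0.5 s; the tray strip is still flush. Now turning back and releasing.

>>> drive_tool --pt "5 0 0 0 7" --pt "5 0 0 0 14" --pt "5 0 0 0 21" --pt "5 0 0 0 28" --pt "5 0 0 0 35" --pt "5 0 0 0 42" --pt "5 0 0 0 49" --pt "5 -1 1 0 56" --pt "5 -2 2 0 63" --pt "5 -2 2 0 68"

```text
clock: 26.25
eef_pos: [0.6519, 0.0997, 0.1178]
tcp_rot: [3.117, 0.008, 1.48]
force: [-0.6, -1.8, 0.0]
grip_width: 0.16
```

>>> drive_tool --pt "5 0 0 0 0.5" --pt "5 0 0 0 0.5" --pt "30 0 0 0 0.5" --pt "50 0 0 0 0.5" --pt "50 0 0 0 0.5" --pt "50 0 0 0 0.5" --pt "50 0 0 15 0.5" --pt "50 0 0 45 0.5" --pt "50 0 0 80 0.5" --pt "50 0 0 90 0.5"

```text
clock: 27.25
eef_pos: [0.6535, 0.1007, 0.2133]
tcp_rot: [3.111, 0.007, 1.489]
force: [0.3, 0.4, 0.1]
grip_width: 0.582
```

```bash
python3 - <<'E'
from h import *
import pickle
im,s=snap('wrist','w17');print(s['eef_pos'],s['tcp_rot'],s['force'],s['q'].round(2));C=cam('wrist',s)
E
```

```text
[0.65345619 0.10070534 0.21325874] [3.11083485 0.00674009 1.48888929] [0.31120494 0.36291697 0.14788421] [ 0.38  0.48 -0.83  1.47  0.38  1.33 -0.56]
```

View pics/w17.png

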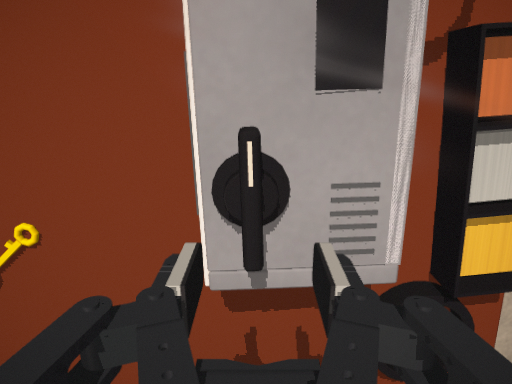

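The knob is back along the cabinet's y, (250,128)–(254,270). I'll clear the arm for a last check.

>>> drive_tool --pt "50 -5 -20 10 0" --pt "50 -20 -55 20 0" --pt "50 -40 -95 25 0" --pt "50 -60 -135 25 0" --pt "50 -80 -175 25 0" --pt "50 -95 -215 25 0" --pt "50 -110 -255 25 0" --pt "50 -120 -290 25 0" --pt "50 -120 -300 25 0" --pt "50 -120 -300 25 0"

```text
clock: 28.3
eef_pos: [0.5329, -0.2014, 0.2379]
tcp_rot: [3.111, 0.007, 1.485]
force: [0.4, -0.2, -0.3]
grip_width: 0.583
```

```bash
python3 - <<'E'
from h import *
C=None
a,b=(249.5,128),(253.5,269)
im,s=snap('top','t18');print(s['eef_pos'],s['force'])
s17={'eef_pos':np.array([0.65345619,0.10070534,0.21325874]),'tcp_rot':np.array([3.11083485,0.00674009,1.48888929])}
C=cam('wrist',s17);d=plane(C,a,.123)-plane(C,b,.123);print('bar deg',np.degrees(np.arctan2(d[1],d[0])))
e=plane(C,(186,40),.078)-plane(C,(207,283),.078);print('panel deg',np.degrees(np.arctan2(e[1],e[0])))
print(plane(C,(202,200),.08),plane(C,(199,200),.078))
im2,_=snap('scene','s18')
E
```

```text
[ 0.53289058 -0.20135755  0.23785588] [ 0.38115542 -0.20854816 -0.31112944]
bar deg 86.5061778848566
panel deg 87.08751653433694
[0.61195999 0.09114437 0.08      ] [0.60919943 0.09070922 0.078     ]
```

View pics/t18.png

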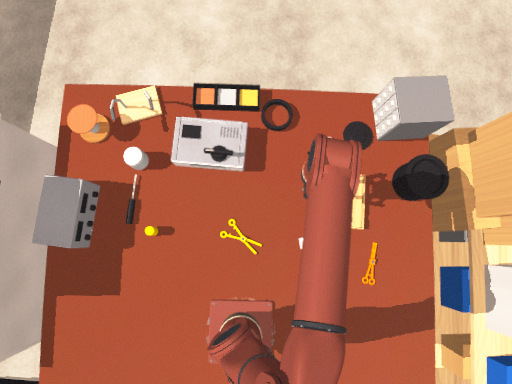

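View pics/s18.png

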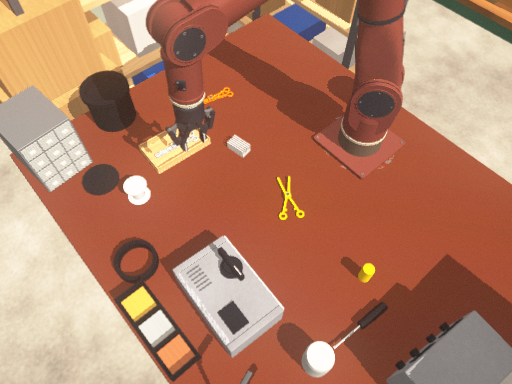

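The tray is shut, the knob is at rest (86.5°, against 86.8° before the turn), and the bystanders are where they began. The shut clamp is still in the hold tray (scene about (165,150)). Handing in.

```bash
python3 -c "
from plant import bot
print(bot.job_done(), bot.get_state()['clock'])"
```

```text
the job is handed in; nothing more can be done
the job is handed in; nothing more can be done
```

The job is done and handed in at about 28.4 s of the 72 s allowed; no verdict was reported. I laid the open steel clamp flat in the pulled-out tray and the shut one flat in the wooden hold tray. Then I pushed the tray home, gripped the start knob, turned it about 70° clockwise to its stop and held it there for over half a second. I turned it nearly back in the grip before letting go, so the spring only did the last bit.

**Last checks:**
- **Tray:** the push stalled at 15 N with no further motion. The panel sits flush, measured 3–6 mm in front of the roof edge against its own thickness of 8 mm; the gap to fully home could not be measured directly.
- **Knob:** the bar is at 86.5°, against 86.8° before the turn, and the tool feels no contact.
- **Clamps:** the shut clamp was seen in the hold tray at the end. The open one was seen flat in the tray just before the push; the roof has hidden it since.
- **Bystanders:** the spool, cell, tin, driver and heat sink look unmoved by eye in the pictures. I did not measure their positions.

**Disagreements:** two measurements were off and I did not rely on them. A top/wrist triangulation of the open clamp's hinge gave an absurd height of 89 mm, because the two views were nearly parallel. The spool's position from the wrist camera was also about 40 mm off the other two views.

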